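# Tip the empty crate down onto its base and push it home against the divider rail

### The arm

A 6-joint arm with a two-finger parallel gripper is mounted at the origin on the work surface. World frame = base frame: x ahead of the robot, y to its left, z up, the work surface at z = 0. Lengths are in mm, angles in rad, forces in N, time in s.
With the tool pointing down it reaches from about 325 to 900 mm from the base axis. Payload 6.1 kg.
Tool frame: the origin (TCP) lies between the finger pads; the fingertips stand 19 mm ahead of it and the grasp point (between the pads) is the TCP; z points along the fingers, y is the direction in which the jaws open and shut (so a half turn about z gives the same grasp; the last joint's range is limited). The gripper opens to 85 mm and grips with 20 to 120 N. Pads are 22 mm wide; open, the fingers measure 114 mm over their backs; the gripper's body (76 mm by 85 mm) begins 54 mm behind the grasp point. The pads swing forward as they close: fully open they stand 13 mm farther back than shut.
Start: joints at [1.002, 0.22, 1.526, -0, 1.395, -0.126], TCP at [267.792, 564.715, 250.3] pointing down, gripper open.
Joint ranges: [-2.98, 2.98], [-0.91, 2.08], [0.09, 2.57], [-1.24, 4.39], [0.2, 2.65], [-2.68, 2.68]. Speed limits (rad/s): [2.57, 2.57, 3.01, 3.14, 3.14, 3.14].

### API

Orientations are given as a unit quaternion [w, x, y, z].
In Python, from rig import arm gives the robot as it stands. The module is installed in compiled form; this text tells all that it offers.
- The arm moves only by the tool play_rows, never from a script. Its argument "commands" is one flat list of numbers, 4 for each row, row after row: the shift along the tool's x, y, z in mm, then the turn about the tool's z in rad. In form: [x, y, z, spin, x, y, z, spin, ...]. A call has 1 to 5 rows; each row shifts and turns the pose as measured when the row begins, along the tool's axes as they then stand; what a row does not reach is not made up. A row lasts 1/12 s, in which the tool goes at most 41.7 mm and 7.16 degrees, less where a joint would pass 70% of its speed; a pose out of reach is approached as far as the arm can. A call with a gripper value outside its range is refused whole. "claw" is the opening, from 0 (shut) to 1 (fully open), set as the call begins (left out, the last holds). The fingers move at their own pace and stop on an object; "squeeze" is the grip in N (left out, the last holds). Time passes only in rows, so rows that do not move let the fingers close. It gives the time, the measured TCP pose, the force and the opening at its end, in the units of the state.
- arm.sense(): the state, without advancing time (a new reading comes with each control period).
- arm.capture(name): name is "scene" or "top" or "wrist"; returns a dict with "color" (420x560x3 uint8, red, green, blue), "fov_y" (degrees; the focal length in pixels is half the picture's height over the tangent of half this angle, whatever the lens; pixels are square), "cx", "cy" (the principal point, pixels), "camera_from_world" (4x4, takes a point from world to camera coordinates). Camera axes: x right, y down, z forward; pixel columns grow to the right and rows downward; lengths in mm; the calibration is good to about 2 mm. A picture is of the moment at which its call begins. There is no depth.
- arm.sign_off(): hands the job in, once; it reports no verdict.
The state is a dict: "t": time; "joint_positions": joint angles; "dq": joint speeds; "tau": joint torques, N m; "position": TCP position; "eef_rot": TCP orientation; "force": force on the tool from outside, world axes, zero at the start; "ft_torque": the same for the moment, N m; "grip_width": finger opening in mm.
Only numpy, scipy, OpenCV 4.12 (cv2) and the standard library are available. Lean on these libraries where they do the work, as an engineer would, in place of code of your own. Each camera call takes 0.05 s, during which the arm holds its last target.

### The job

An empty parts crate has been left standing on its end on the formwork store's bench. Push it over onto its base so that its open mouth faces up, then push it along the bench until its leading end sits square and flush against the timber divider rail. Only push it, never lift or carry it, and leave the other things on the bench where they are.

Things in the scene. Friction and masses are not known exactly. Their poses are not given: they have to be found in the camera images.
- crate: The empty crate: slotted sand-yellow plastic, 300 long, 200 wide, 120 mm deep, walls 8 mm, about 0.45-0.9 kg. Starts standing on a 200 x 120 mm end wall, 300 mm tall, floor roughly towards the divider rail, mouth away from it. Origin: centre of that end wall's outside face. Own x points out of the mouth (rim at +60 mm, underside at -60), y along its width, z along its length (up at the start).
- rim_top (a point): Point on the mouth rim, mid-width, 296 mm above the bench at the start, on the edge of the top end wall: solid, the place to push to tip the crate. It turns about the heel edge, goes over by itself after about 17 degrees (90 mm of travel here, this edge rising to 323 mm on the way) and drops on its base, the heel edge staying within about 20 mm.
- heel_a (a point): Corner of the crate's underside at the end on which it stands at first (own y = +100 mm). The edge heel_a to heel_b stays on the bench throughout; once the crate is on its base, the end wall above it (200 wide, 120 mm high, solid to push on) faces away from the divider.
- heel_b (a point): The other end of the heel edge (own y = -100 mm).
- toe_a (a point): The corner of the crate's underside at the other end, 300 mm from heel_a (own y = +100 mm): 300 mm up at the start, on the bench and nearest the divider once the crate is on its base.
- toe_b (a point): The same at own y = -100 mm, 300 mm from heel_b.
- divider: The fixed timber divider rail across the bench, on the robot's right, 45 mm thick, 600 long, 70 mm high. Origin: centre of its underside; own x points across it, away from the crate's side (to the robot's right), y along it. The crate goes against its near face, at own x = -22.5 mm, some 50-90 mm beyond the tipped crate's toe edge; the crate starts up to 10 degrees out of square with it.
- full_crate: Bystander: a second crate of the same make, full of steel clamps, about 7 kg, on its base, either beyond the divider or at the other end of the work; 300 x 200 x 120 mm, origin under its base centre, long side along own x.
- form: Bystander: a short timber channel form, 300 x 120 x 110 mm, in the other of those two places; origin under its centre, long side along own x.
- oil_can: Bystander: a grey form-oil can, 92 mm across, 107 mm high; origin under its centre.
- wing_nut: Bystander: a steel formwork wing nut with round plate 80 mm across, wings 90 mm long along own x, 42 mm high; origin under its centre.

How it is judged (in metres and radians):
On the way, in this order (a step that is already met when the one before it is completed fails the run):
1. the crate has been tipped onto its base, mouth up, flat on the bench (angle between crate's own x axis and vertical below 0.07 rad and height (world z) of each of toe_a, toe_b, heel_a below 0.015 m), for 0.2 s.
2. its leading end is against the divider along its whole width (x of each of toe_a, toe_b in the frame of divider above -0.0305 m and angle between crate's own x axis and vertical below 0.07 rad), for 0.1 s.
At the end, for the whole second after the job is handed in: The crate rests on its base on the bench, mouth up (within 3 degrees), both corners of its leading end within 8 mm of the divider's front face and the crate square to the divider within 3 degrees, not moving; the full crate, timber form, oil can and wing nut are within 20 mm of where they stood (angle between crate's own x axis and vertical below 0.05 rad and height (world z) of each of toe_a, toe_b, heel_a, heel_b below 0.01 m and x of toe_a in the frame of divider between -0.0305 and -0.019 m and x of toe_b in the frame of divider between -0.0305 and -0.019 m and angle between the z axis of crate and the x axis of divider, either way round below 0.05 rad and linear speed of crate below 0.01 m/s and angular speed of crate below 0.05 rad/s and distance of each of full_crate, form, oil_can, wing_nut from where it was at the start of the episode below 0.02 m); the robot touches nothing.
It fails at once if the crate's heel edge leaves the bench by more than 30 mm: lifted, carried or tipped the wrong way (height (world z) of each of heel_a, heel_b above 0.03 m).
It fails at once if a bystander is pushed or lifted more than 20 mm from its place (distance of any of full_crate, form, oil_can, wing_nut from where it was at the start of the episode above 0.02 m).
It also fails if it takes over 64 s, if anything falls off the work surface, if the arm or the gripper's body presses on something with over 40 N, if the wrist force passes 120 N, or if a joint passes its speed limit or range.

## Working session

There is one attempt and no reset: what is moved stays moved. The work goes in short steps, Python scripts to look and compute and a tool call to move; the robot and the scene stay as the last step left them, time stands still between calls to the robot, and variables do not carry over. Pictures are saved under pics/ and viewed, and the job is handed in when it is done.

Besides the shell and the picture viewer there is one more tool, called after ">>>" as a command line: name --argument value ..., lists and objects as JSON in quotes. play_rows: Moves the arm, as the interface text tells. Its arguments: {"type":"object","properties":{"commands":{"type":"array","items":{"type":"number"}},"claw":{"type":"number"},"squeeze":{"type":"number"}},"required":["commands"]}

```bash
mkdir -p pics; cat > h.py <<'E'
import numpy as np, cv2
from rig import arm
def snap(n,f):
    c=arm.capture(n); cv2.imwrite(f'pics/{f}.png',c['color'][:,:,::-1]); 
    import pickle; pickle.dump(c,open(f'pics/{f}.pkl','wb')); return c
def load(f):
    import pickle; return pickle.load(open(f'pics/{f}.pkl','rb'))
def ray(c,u,v):
    f=210/np.tan(np.radians(c['fov_y'])/2); M=np.array(c['camera_from_world']); R=M[:3,:3]; t=M[:3,3]
    return -R.T@t, R.T@np.array([(u-c['cx'])/f,(v-c['cy'])/f,1])
def onz(c,u,v,z=0):
    o,d=ray(c,u,v); return o+d*(z-o[2])/d[2]
def proj(c,p):
    f=210/np.tan(np.radians(c['fov_y'])/2); M=np.array(c['camera_from_world']); q=M[:3,:3]@np.array(p)+M[:3,3]
    return q[0]/q[2]*f+c['cx'],q[1]/q[2]*f+c['cy']
E
python3 - <<'E'
from h import *
s=arm.sense(); print(s)
for n in ('scene','top'):
    c=snap(n,n+'0'); print(n,ray(c,280,210))
E
```

```text
{'t': 0.0, 'joint_positions': array([ 1.00188979e+00,  2.21237671e-01,  1.52763725e+00,  3.36842264e-05,
        1.39469499e+00, -1.26092894e-01]), 'dq': array([ 5.31724207e-04,  1.70679942e-04,  5.46538481e-04, -1.07287670e-03,
       -7.60339757e-04,  6.43742818e-06]), 'tau': array([-6.51102691e-04, -4.96887589e+01, -3.89406216e+01, -2.21987816e-04,
        1.06517810e-02,  1.86622412e-05]), 'position': array([267.47836307, 564.23268435, 249.17822105]), 'eef_rot': array([-3.52264078e-04,  2.19605109e-01,  9.75588345e-01, -9.23891757e-04]), 'force': array([-0.21377408,  0.18120416,  0.05926981]), 'ft_torque': array([-0.02035377,  0.02665837, -0.01048895]), 'grip_width': 85.58073436034195}
scene (array([1104.0685117 , -775.85352554, 1058.03714266]), array([-0.41136961,  0.63169788, -0.65709505]))
top (array([ 400.62408514,   43.1231123 , 1603.49080095]), array([ 0.15355672, -0.019565  , -0.98814169]))
```

View pics/scene0.png

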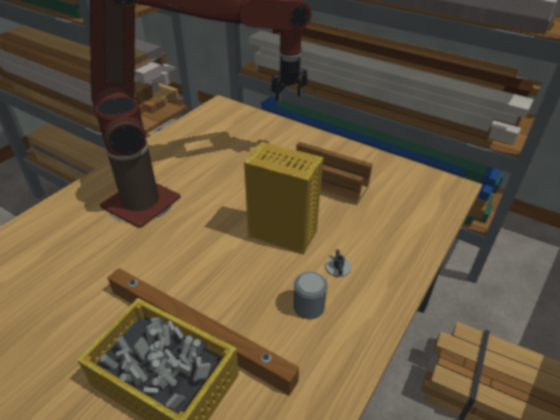

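View pics/top0.png

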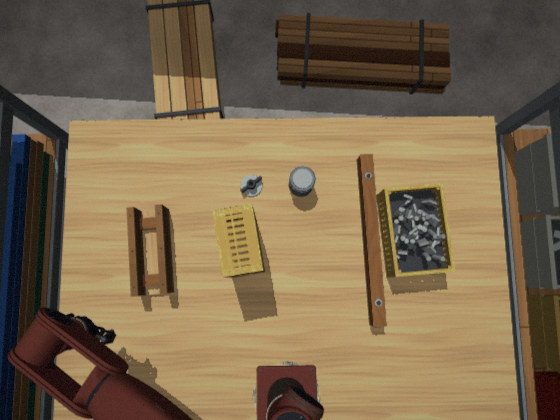

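The top view shows the crate's top at about (238,241), the rail from (366,155) to (378,325), the oil can at (302,181), the nut at (252,185), and the form at (151,250) to the left of the crate. I'll enlarge it next.

```bash
python3 - <<'E'
from h import *
c=load('top0')['color'][:,:,::-1]
a=cv2.resize(c[165:300,115:275],None,fx=5,fy=5,interpolation=cv2.INTER_CUBIC)[:600]
b=cv2.resize(c[145:335,270:470],None,fx=3,fy=3,interpolation=cv2.INTER_CUBIC)
cv2.imwrite('pics/a.png',a[:, :800]);cv2.imwrite('pics/b.png',b)
E
```

```text
(no output)
```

View pics/a.png

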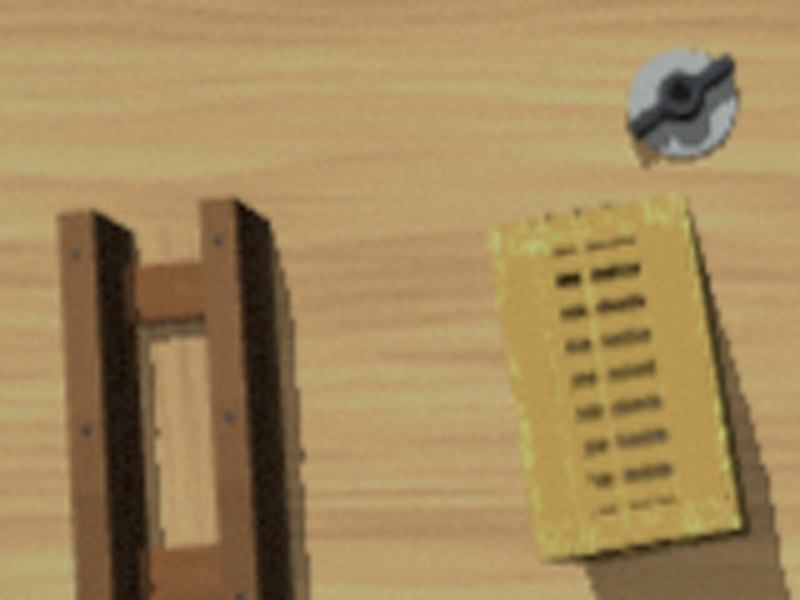

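View pics/b.png

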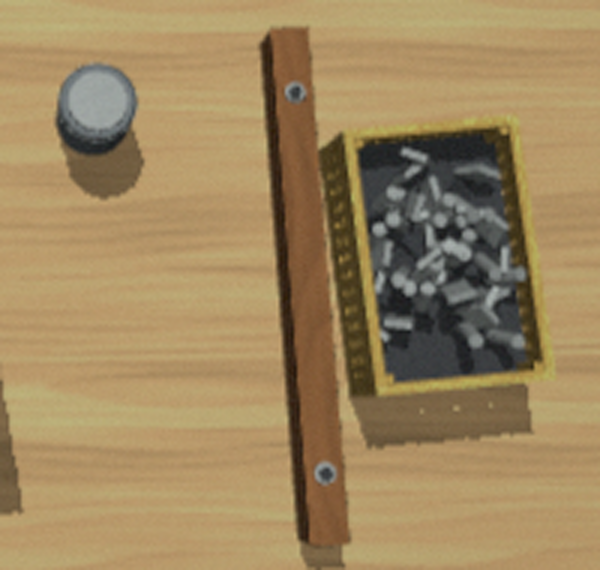

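```bash
python3 - <<'E'
from h import *
np.set_printoptions(precision=1,suppress=True)
c=load('top0')
P=[onz(c,115+x/5-.4,165+y/5-.4,300)[:2] for x,y in [(492,225),(686,198),(743,530),(543,560)]]
R=[onz(c,270+x/3-.33,145+y/3-.33,70)[:2] for x,y in [(271,30),(308,27),(348,542),(309,545)]]
for n,Q in (('crate',P),('rail',R)):
    print(n,[q for q in Q],[round(float(np.linalg.norm(Q[i]-Q[i-3])),1) for i in range(4)])
    d=(Q[0]-Q[3]+Q[1]-Q[2]); print(np.degrees(np.arctan2(d[1],d[0])), sum(Q)/4)
F=[onz(c,115+x/5-.4,165+y/5-.4,110)[:2] for x,y in [(58,215),(238,200)]]; print('form',F)
F=[onz(c,x,y,110)[:2] for x,y in [(131,296),(174,293)]]; print('form',F)
print('can',onz(c,270+100/3,145+97/3,107),'nut',onz(c,115+683/5,165+100/5,10))
s=load('scene0')
for q in P: print(proj(s,[*q,300]),proj(s,[*q,0]))
E
```

```text
crate [array([606.6, 215.7]), array([621.6, 100.7]), array([425.6,  68.6]), array([409.7, 184.7])] [115.9, 198.6, 117.2, 199.4]
9.120478929582761 [515.9 142.4]
rail [array([ 834.4, -274. ]), array([ 837.6, -318. ]), array([ 242.2, -337.3]), array([ 239.5, -293.4])] [44.1, 595.7, 44.0, 595.3]
1.8576618694305427 [ 538.4 -305.7]
form [array([646.9, 535.2]), array([655.8, 413.4])]
form [array([351.2, 509.2]), array([359.2, 367.6])]
can [745.9 -68.3 107. ] nut [741.8 113.9  10. ]
(np.float64(322.8758551098595), np.float64(158.2282914183535)) (np.float64(316.7110796841634), np.float64(232.09749036462367))
(np.float64(307.13203382942936), np.float64(179.6855429184397)) (np.float64(302.77762620128215), np.float64(254.65727273839804))
(np.float64(243.1225054382835), np.float64(162.25834190882674)) (np.float64(247.32370015647567), np.float64(236.5721138800689))
(np.float64(261.7921674141704), np.float64(142.43549852564882)) (np.float64(263.4591736428707), np.float64(215.46474902710116))
```

The crate measures 116×199 mm against a true 120×200. It is yawed 9.1°, against 1.9° for the rail, so it is about 7.3° out of square. The rail measures 44×596 mm, which agrees. The predicted gap after tipping is about 69 mm, within the 50–90 range. My plan is to tip it with two open fingers on the rim.

```bash
cat >> h.py <<'E'
def R_(q):
    from scipy.spatial.transform import Rotation as Ro
    return Ro.from_quat([q[1],q[2],q[3],q[0]]).as_matrix()
def go(target,yaw=None,step=40,spinstep=.12):
    s=arm.sense(); p=s['position'].copy(); R=R_(s['eef_rot'])
    ya=np.degrees(np.arctan2(R[1,1],R[0,1]))
    print('t',round(s['t'],2),'pos',p.round(1),'yawY',round(ya,2),'F',s['force'].round(1),'tz',R[:,2].round(4))
    spin=0 if yaw is None else np.radians(ya-yaw)
    d=np.array(target)-p; n=int(np.ceil(max(np.linalg.norm(d)/step,abs(spin)/spinstep))); 
    rows=[]
    for i in range(n):
        rows.append([*(R.T@d/n).round(1),round(spin/n,3)])
        a=spin/n; c,si=np.cos(a),np.sin(a); R=R@np.array([[c,-si,0],[si,c,0],[0,0,1]])
    for i in range(0,n,5): print(sum(rows[i:i+5],[]))
E
python3 -c "
from h import *
go([497,262,288],9.1)"
```

```text
t 0.1 pos [267.6 564.3 249.3] yawY 64.63 F [-0.7 -0.1 -0.7] tz [-9.0e-04 -1.4e-03 -1.0e+00]
[np.float64(-33.7), np.float64(-17.5), np.float64(-3.8), np.float64(0.097), np.float64(-35.2), np.float64(-14.1), np.float64(-3.8), np.float64(0.097), np.float64(-36.4), np.float64(-10.7), np.float64(-3.8), np.float64(0.097), np.float64(-37.3), np.float64(-7.1), np.float64(-3.8), np.float64(0.097), np.float64(-37.8), np.float64(-3.5), np.float64(-3.8), np.float64(0.097)]
[np.float64(-38.0), np.float64(0.2), np.float64(-3.8), np.float64(0.097), np.float64(-37.8), np.float64(3.9), np.float64(-3.8), np.float64(0.097), np.float64(-37.2), np.float64(7.5), np.float64(-3.8), np.float64(0.097), np.float64(-36.3), np.float64(11.1), np.float64(-3.8), np.float64(0.097), np.float64(-35.1), np.float64(14.5), np.float64(-3.8), np.float64(0.097)]
```

>>> play_rows --commands '[-34,-17,-4,0.1,-35,-14,-4,0.1,-36,-11,-4,0.1,-37,-7,-4,0.1,-38,-3,-4,0.1]' --claw 1

```text
t: 0.52
position: [377.6, 412.2, 264.8]
eef_rot: [-0.002, 0.457, 0.889, -0.004]
force: [0.6, -0.5, 0.4]
grip_width: 85.4
```

```bash
sed -i 's/\*(R.T@d\/n).round(1),round(spin\/n,3)/*(float(x) for x in (R.T@d\/n).round(1)),round(float(spin\/n),3)/' h.py; python3 -c "
from h import *
go([497,262,288],9.1)"
```

```text
t 0.52 pos [377.6 412.2 264.8] yawY 35.62 F [ 0.6 -0.5  0.4] tz [-0.0079 -0.0048 -1.    ]
[-38.3, 1.9, -4.7, 0.093, -38.0, 5.4, -4.7, 0.093, -37.3, 8.9, -4.7, 0.093, -36.3, 12.3, -4.7, 0.093, -35.1, 15.6, -4.7, 0.093]
```

>>> play_rows --commands '[-38,2,-5,0.095,-38,5,-5,0.095,-37,9,-5,0.095,-36,12,-5,0.095,-35,15,-4,0.095]'

```text
t: 0.93
position: [495.8, 252.3, 287.3]
eef_rot: [-0.002, 0.662, 0.749, -0.006]
force: [1.0, 0.2, 0.1]
grip_width: 85.2
```

```bash
python3 -c "
from h import *
go([497,262,288],9.1)
snap('scene','s1');snap('wrist','w1')"
```

```text
t 0.93 pos [495.8 252.3 287.3] yawY 7.07 F [1.  0.2 0.1] tz [-0.0112 -0.0064 -0.9999]
[9.5, 2.4, -0.7, -0.035]
```

View pics/s1.png

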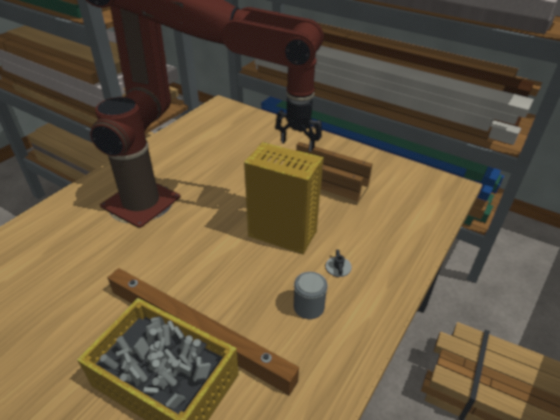

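View pics/w1.png

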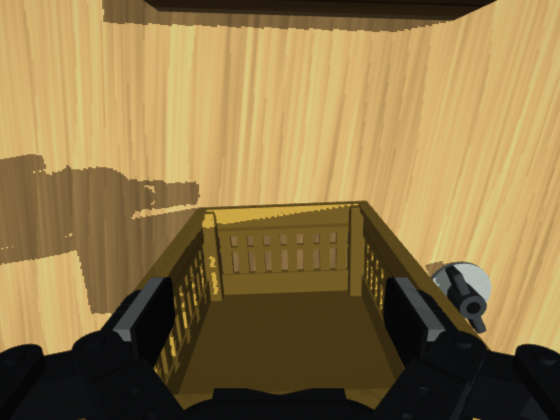

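The wrist view shows the fingers centred on the open mouth, ready to push.

>>> play_rows --commands '[-5,2,0,-0.035,-8,0,0,0,-8,0,0,0,-6,0,0,0,-6,0,0,0]'

```text
t: 1.45
position: [504.0, 215.4, 285.7]
eef_rot: [-0.003, 0.65, 0.76, -0.007]
force: [-0.1, 4.8, 2.5]
grip_width: 85.6
```

>>> play_rows --commands '[-8,0,0,0,-8,0,0,0,-8,0,0,0,-8,0,0,0,-8,0,0,0]'

```text
t: 1.87
position: [509.6, 174.5, 286.4]
eef_rot: [-0.003, 0.649, 0.761, -0.006]
force: [-0.1, 0.8, 0.7]
grip_width: 85.4
```

```bash
python3 -c "
from h import *
go([497,262,288],9.1)
snap('scene','s2')"
```

```text
t 1.87 pos [509.6 174.5 286.4] yawY 9.07 F [-0.1  0.8  0.7] tz [-0.0131 -0.0057 -0.9999]
[29.5, 0.4, -0.7, -0.0, 29.5, 0.4, -0.7, -0.0, 29.5, 0.4, -0.7, -0.0]
```

View pics/s2.png

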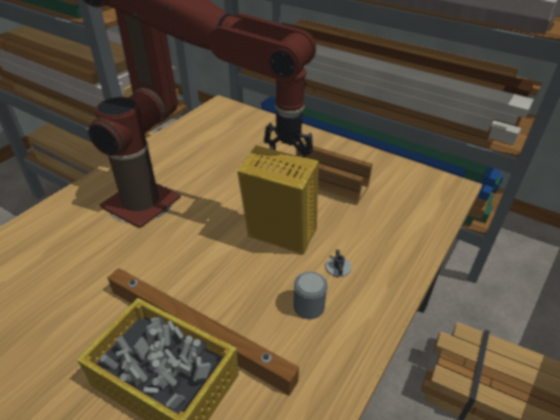

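The crate is tilting cleanly about its heel, so I'll keep pushing.

>>> play_rows --commands '[-8,0,0,0,-8,0,0,0,-8,0,0,0,-8,0,0,0,-8,0,0,0]'

```text
t: 2.33
position: [516.5, 129.7, 286.2]
eef_rot: [-0.003, 0.649, 0.76, -0.007]
force: [-0.3, -0.3, 0.2]
grip_width: 85.3
```

>>> play_rows --commands '[-8,0,0,0,-6,0,0,0,-6,0,0,0,0,0,0,0,0,0,0,0]'

```text
t: 2.75
position: [520.3, 105.1, 286.1]
eef_rot: [-0.003, 0.65, 0.76, -0.008]
force: [0.3, 0.0, -0.9]
grip_width: 85.8
```

```bash
python3 -c "
from h import *
go([497,262,288],9.1)
snap('scene','s3')"
```

```text
t 2.75 pos [520.3 105.1 286.1] yawY 8.84 F [ 0.3  0.  -0.9] tz [-0.0142 -0.0081 -0.9999]
[39.7, 0.3, -0.7, -0.001, 39.7, 0.3, -0.7, -0.001, 39.7, 0.4, -0.7, -0.001, 39.6, 0.4, -0.7, -0.001]
```

View pics/s3.png

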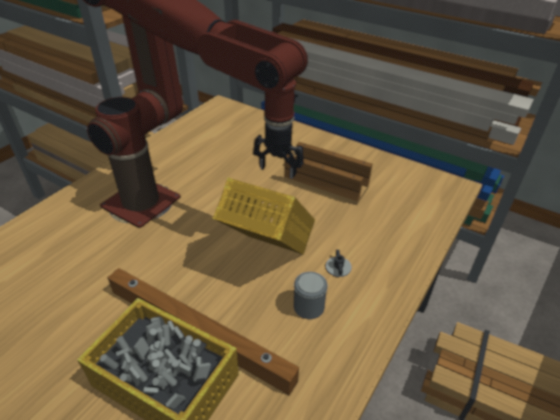

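It is falling over by itself. I'll back off and look again.

>>> play_rows --commands '[20,0,0,0,20,0,0,0,20,0,0,0,15,0,0,0,0,0,0,0]'

```text
t: 3.22
position: [508.3, 182.4, 285.6]
eef_rot: [-0.003, 0.651, 0.759, -0.007]
force: [0.3, -0.2, 0.2]
grip_width: 85.5
```

>>> play_rows --commands '[0,0,0,0,0,0,0,0,0,0,0,0,0,0,0,0,0,0,0,0]'

```text
t: 3.63
position: [508.2, 181.9, 285.5]
eef_rot: [-0.003, 0.65, 0.76, -0.008]
force: [-0.5, 0.1, 1.2]
grip_width: 85.4
```

```bash
python3 -c "
from h import *
snap('scene','s4');c=snap('top','t4')['color'][:,:,::-1]
cv2.imwrite('pics/t4c.png',cv2.resize(c[145:345,220:400],None,fx=3,fy=3,interpolation=cv2.INTER_CUBIC))"
```

```text
(no output)
```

View pics/s4.png

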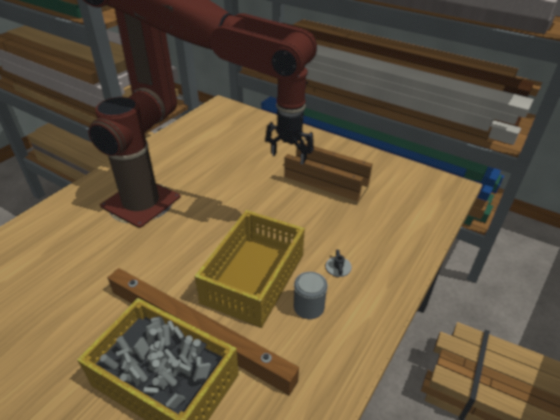

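View pics/t4c.png

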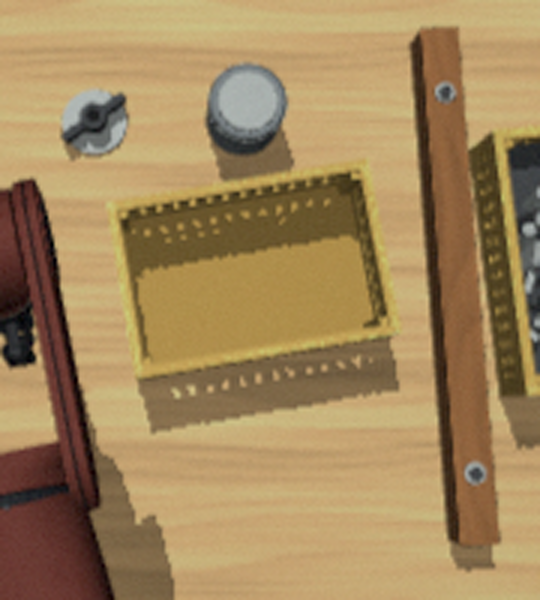

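The crate is on its base, mouth up. In the crop its rim corners are at (107,205), (366,162), (398,335) and (137,378).

```bash
python3 - <<'E'
from h import *
np.set_printoptions(precision=1,suppress=True)
c=load('t4')
Q=[onz(c,220+x/3-.33,145+y/3-.33,120)[:2] for x,y in [(107,205),(366,162),(398,335),(137,378)]]
print(Q,[round(float(np.linalg.norm(Q[i]-Q[i-3])),1) for i in range(4)])
d=Q[0]-Q[3]+Q[1]-Q[2]; print(np.degrees(np.arctan2(d[1],d[0])))
n=np.array([.0325,-.9995])
for q in Q: print('gap',(np.array([536.9,-283.7])-q)@n)
print('can top',onz(c,220+250/3,145+98/3,107))
m=(Q[0]+Q[3])/2; print('heel mid',m)
E
```

```text
[array([621.9,  96.9]), array([ 667.6, -195.6]), array([ 472.5, -224.6]), array([428.7,  65.1])] [296.1, 197.2, 292.9, 195.8]
8.908117217551812
gap 377.69792586357227
gap 83.83376932385575
gap 61.20803824105343
gap 352.12022313058867
can top [744.7 -68.3 107. ]
heel mid [525.3  81. ]
```

```bash
python3 -c "
from h import *
go([540,155,85],1.86)"
```

```text
t 3.73 pos [508.3 181.9 285.5] yawY 8.85 F [-0.   0.6  0.5] tz [-0.0142 -0.0086 -0.9999]
[-5.0, 5.1, 33.4, 0.02, -4.9, 5.2, 33.4, 0.02, -4.8, 5.3, 33.4, 0.02, -4.7, 5.3, 33.4, 0.02, -4.6, 5.4, 33.4, 0.02]
[-4.5, 5.5, 33.4, 0.02]
```

>>> play_rows --commands '[-5,5,34,0.025,-5,5,34,0.025,-5,5,34,0.025,-5,5,34,0.025,-5,5,32,0.025]'

```text
t: 4.15
position: [543.1, 158.5, 124.2]
eef_rot: [0.005, 0.699, 0.716, 0.002]
force: [-0.1, -0.3, -0.0]
grip_width: 85.3
```

```bash
python3 -c "
from h import *
go([540,155,85],1.86)"
```

```text
t 4.15 pos [543.1 158.5 124.2] yawY 1.38 F [-0.1 -0.3 -0. ] tz [ 0.0097 -0.0038 -0.9999]
[-3.3, -3.6, 39.2, -0.008]
```

>>> play_rows --commands '[-2,-2,20,-0.006,-2,-1,18,-0.004,0,0,0,0]'

```text
t: 4.4
position: [536.1, 151.0, 76.2]
eef_rot: [0.001, 0.696, 0.718, -0.003]
force: [-1.2, -0.0, 0.0]
grip_width: 85.4
```

```bash
python3 -c "
from h import *
go([540,105,85],1.86)
snap('scene','s5')"
```

```text
t 4.4 pos [536.1 151.   76.2] yawY 1.72 F [-1.2 -0.   0. ] tz [-0.0026 -0.0061 -1.    ]
[-23.1, 1.3, -4.3, -0.001, -23.1, 1.2, -4.3, -0.001]
```

View pics/s5.png

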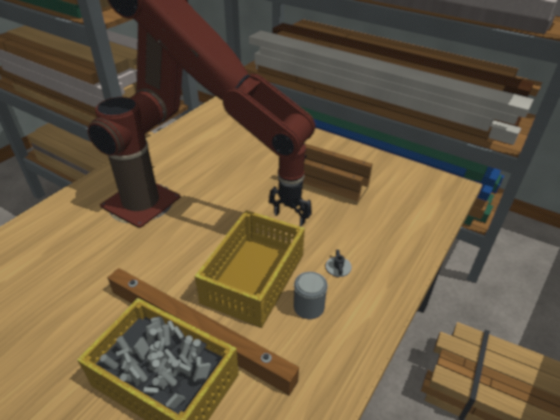

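>>> play_rows --commands '[-8,1,-5,0,-8,1,-4,0,-8,1,0,0,-8,1,0,0,-5,0,0,0]'

```text
t: 4.87
position: [547.6, 112.2, 95.8]
eef_rot: [0.006, 0.696, 0.718, 0.002]
force: [0.6, 0.7, 0.1]
grip_width: 85.6
```

>>> play_rows --commands '[-5,0,0,0,-5,0,0,0,-5,0,0,0,-5,0,0,0,-5,0,0,0]'

```text
t: 5.28
position: [550.0, 85.5, 98.2]
eef_rot: [0.006, 0.696, 0.718, 0.005]
force: [1.3, 4.1, -1.0]
grip_width: 85.5
```

```bash
python3 -c "
from h import *
go([540,29,85],1.86)
snap('wrist','w6')
c=snap('top','t6')['color'][:,:,::-1]
cv2.imwrite('pics/t6c.png',cv2.resize(c[145:345,220:400],None,fx=3,fy=3,interpolation=cv2.INTER_CUBIC))"
```

```text
t 5.28 pos [550.   85.5  98.2] yawY 1.74 F [ 1.3  4.1 -1. ] tz [ 0.0154 -0.0017 -0.9999]
[-28.1, -6.0, 6.6, -0.001, -28.1, -6.0, 6.6, -0.001]
```

View pics/t6c.png

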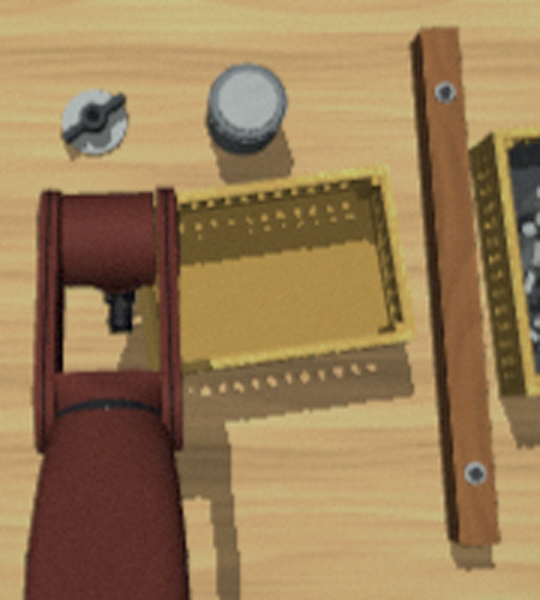

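View pics/w6.png

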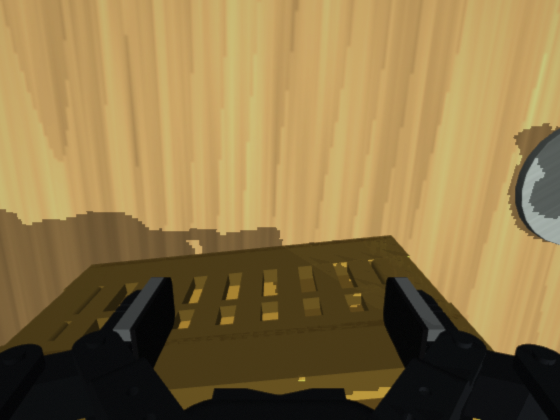

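The top view shows the crate being pushed and rotating toward square, with the can clear of it. I'll go on, trimming the height back down.

>>> play_rows --commands '[-5,-1,4,0,-5,-1,4,0,-5,-1,3,0,-5,0,2,0,-5,0,1,0]'

```text
t: 5.8
position: [552.7, 63.5, 88.2]
eef_rot: [0.008, 0.695, 0.719, 0.011]
force: [1.4, 4.9, 3.2]
grip_width: 85.4
```

>>> play_rows --commands '[-4,0,0,0,-4,0,0,0,-4,0,0,0,0,0,0,0]'

```text
t: 6.13
position: [553.5, 51.5, 88.2]
eef_rot: [0.008, 0.695, 0.719, 0.011]
force: [0.2, 0.2, 0.6]
grip_width: 85.6
```

```bash
python3 -c "
from h import *
go([540,29,85],1.86)
c=snap('top','t7')['color'][:,:,::-1]
cv2.imwrite('pics/t7c.png',cv2.resize(c[145:345,220:400],None,fx=3,fy=3,interpolation=cv2.INTER_CUBIC))"
```

```text
t 6.13 pos [553.5  51.5  88.2] yawY 1.96 F [0.2 0.2 0.6] tz [ 0.0277  0.0043 -0.9996]
[-22.0, -14.3, 2.8, 0.002]
```

View pics/t7c.png

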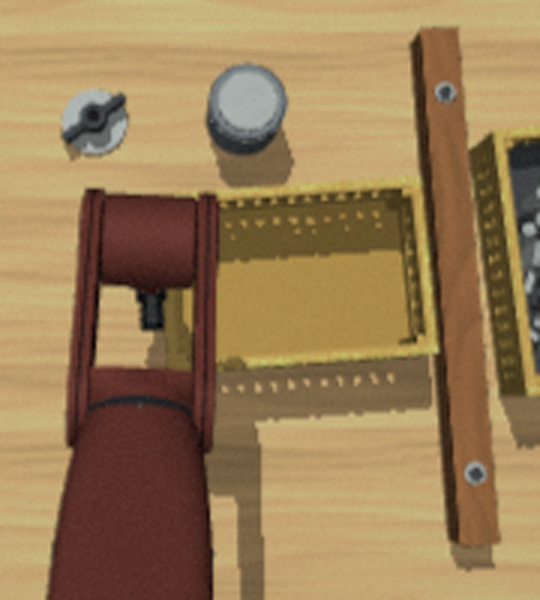

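Still about 20 mm to go, with a small residual angle. I'll push gently and watch the force.

>>> play_rows --commands '[-4,0,1,0,-4,0,1,0,-4,0,1,0]'

```text
t: 6.43
position: [555.3, 41.1, 86.8]
eef_rot: [0.009, 0.695, 0.719, 0.013]
force: [-0.1, 5.0, 2.5]
grip_width: 85.2
```

>>> play_rows --commands '[-3,0,0,0,-3,0,0,0]'

```text
t: 6.6
position: [555.3, 35.4, 86.7]
eef_rot: [0.008, 0.695, 0.719, 0.014]
force: [-0.7, 4.4, 1.2]
grip_width: 85.4
```

>>> play_rows --commands '[-3,0,0,0]'

```text
t: 6.68
position: [555.3, 32.5, 86.6]
eef_rot: [0.008, 0.695, 0.719, 0.014]
force: [-1.1, 4.6, 2.5]
grip_width: 85.6
```

```bash
python3 -c "
from h import *
go([540,29,85],1.86)
c=snap('top','t8')['color'][:,:,::-1]
cv2.imwrite('pics/t8c.png',cv2.resize(c[145:345,220:400],None,fx=3,fy=3,interpolation=cv2.INTER_CUBIC))"
```

```text
t 6.68 pos [555.3  32.5  86.6] yawY 1.92 F [-1.1  4.6  2.5] tz [ 0.0302  0.0088 -0.9995]
[-3.0, -15.4, 1.1, 0.001]
```

View pics/t8c.png

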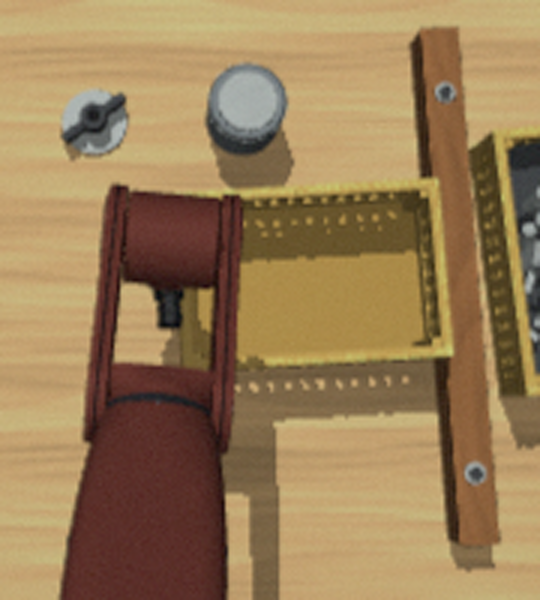

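>>> play_rows --commands '[-3,0,0,0]'

```text
t: 6.82
position: [555.8, 30.3, 86.8]
eef_rot: [0.007, 0.695, 0.718, 0.015]
force: [6.2, 23.9, 2.6]
grip_width: 85.6
```

>>> play_rows --commands '[-2,0,0,0]'

```text
t: 6.9
position: [556.5, 30.2, 87.1]
eef_rot: [0.007, 0.696, 0.718, 0.017]
force: [3.5, 15.7, 0.2]
grip_width: 85.0
```

>>> play_rows --commands '[-2,0,0,0]'

```text
t: 6.98
position: [556.8, 30.2, 87.1]
eef_rot: [0.006, 0.696, 0.718, 0.018]
force: [2.1, 14.1, -0.7]
grip_width: 85.5
```

>>> play_rows --commands '[-2,0,0,0]'

```text
t: 7.07
position: [557.1, 30.3, 87.0]
eef_rot: [0.004, 0.697, 0.717, 0.02]
force: [2.2, 14.5, -1.1]
grip_width: 85.3
```

The force rose to 15–24 N at TCP y = 30, the predicted flush position. I'll back off straight and look.

>>> play_rows --commands '[5,0,0,0,15,0,0,0,25,0,0,0,30,0,0,0,30,0,0,0]'

```text
t: 7.48
position: [554.2, 130.2, 87.9]
eef_rot: [0.007, 0.699, 0.715, 0.017]
force: [0.4, -0.5, 0.0]
grip_width: 85.2
```

>>> play_rows --commands '[20,0,-30,0,10,0,-40,0,0,0,-40,0,0,0,-40,0,0,0,-30,0]'

```text
t: 7.9
position: [539.9, 160.6, 262.2]
eef_rot: [0.002, 0.698, 0.716, 0.005]
force: [0.5, 0.5, -0.1]
grip_width: 85.5
```

```bash
python3 -c "
from h import *
go([540,160,250],1.86)
s=snap('scene','s9')['color'][:,:,::-1]
cv2.imwrite('pics/s9c.png',cv2.resize(s[200:400,80:345],None,fx=3,fy=3,interpolation=cv2.INTER_CUBIC))
c=snap('top','t9')['color'][:,:,::-1]
cv2.imwrite('pics/t9c.png',cv2.resize(c[145:345,220:400],None,fx=3,fy=3,interpolation=cv2.INTER_CUBIC))"
```

```text
t 7.9 pos [539.9 160.6 262.2] yawY 1.51 F [ 0.5  0.5 -0.1] tz [ 0.0088  0.0047 -1.    ]
[-0.7, -0.1, 12.2, -0.006]
```

View pics/t9c.png

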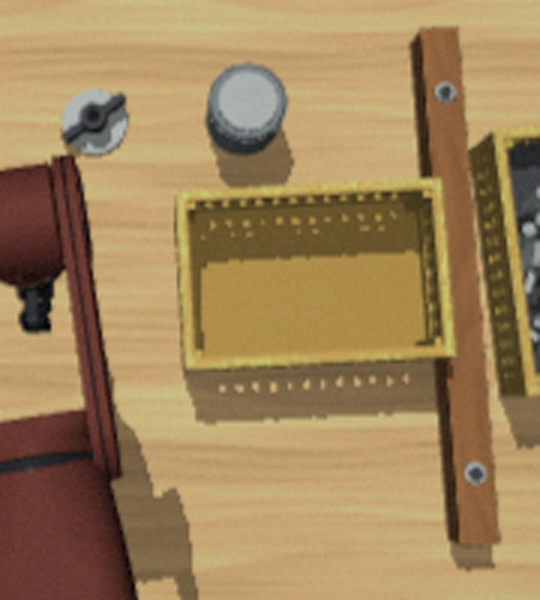

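View pics/s9c.png

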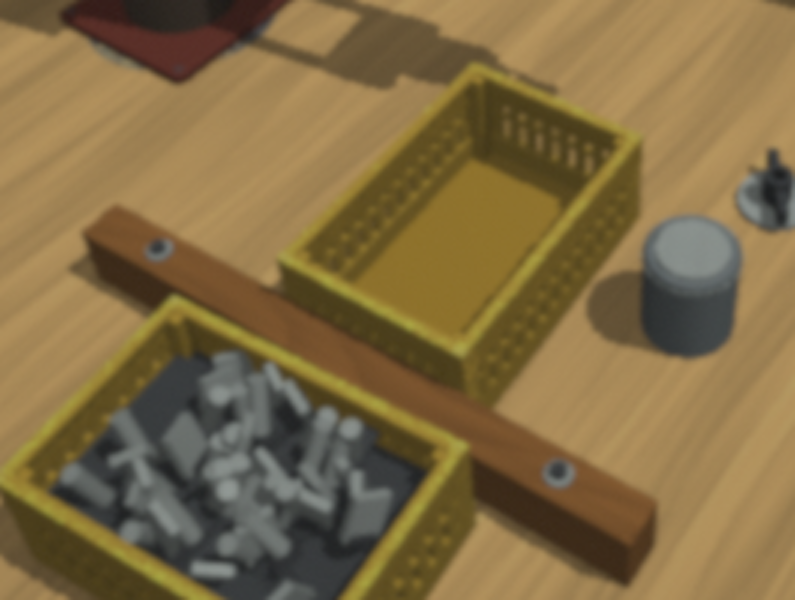

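```bash
python3 - <<'E'
from h import *
np.set_printoptions(precision=1,suppress=True)
c=load('t9')
Q=[onz(c,220+x/3-.33,145+y/3-.33,120)[:2] for x,y in [(177,195),(440,180),(454,355),(187,368)]]
print(Q,[round(float(np.linalg.norm(Q[i]-Q[i-3])),1) for i in range(4)])
n=np.array([.0325,-.9995])
for q in Q: print('gap',(np.array([536.9,-283.7])-q)@n)
for i,j in((3,0),(2,1)):
  d=Q[j]-Q[i]; print(np.degrees(np.arctan2(d[1],d[0])))
for i,j in((0,1),(3,2)):
  d=Q[j]-Q[i]; print(np.degrees(np.arctan2(d[1],d[0]))+90)
# bystander motion
a=load('t9')['color'].astype(int);b=load('top0')['color'].astype(int)
for nm,(x0,x1,y0,y1) in dict(can=(285,320,160,200),nut=(238,268,170,200),full=(385,455,180,280),form=(122,178,200,245)).items():
    print(nm,np.abs(a-b)[y0:y1,x0:x1].mean().round(2))
# proj check in scene: expected flush corners
E
```

```text
[array([632.3,  18.2]), array([ 646.1, -278.3]), array([ 449.8, -285.7]), array([439. ,   9.8])] [296.8, 196.4, 295.7, 193.5]
gap 298.6665541749282
gap 1.8533637563353924
gap 0.8171261553028106
gap 296.5330420439121
2.494014020145709
2.1646323378611765
2.6496629442571873
2.088986255290436
can 9.98
nut 12.17
full 7.66
form 8.5
```

```bash
python3 - <<'E'
from h import *
g=lambda f:cv2.GaussianBlur(cv2.cvtColor(load(f)['color'],cv2.COLOR_RGB2GRAY),(0,0),1).astype(np.float32)
a,b=g('top0'),g('t9')
for nm,(x0,x1,y0,y1) in dict(can=(285,320,160,200),nut=(238,268,170,200),full=(385,455,180,280),form=(122,178,200,245)).items():
    r=cv2.matchTemplate(b[y0-6:y1+6,x0-6:x1+6],a[y0:y1,x0:x1],cv2.TM_CCOEFF_NORMED);_,m,_,l=cv2.minMaxLoc(r);print(nm,m,l[0]-6,l[1]-6)
s=arm.sense();print(s['force'],abs(s['dq']).max())
arm.sign_off()
E
```

```text
can 0.9997642636299133 0 0
nut 0.9238404035568237 0 0
full 0.9998089671134949 0 0
form 0.9997878074645996 0 0
[-0.54442031 -0.06273728  0.47970737] 0.08097412362418291
the job is handed in; nothing more can be done
```

The crate is on its base, mouth up, with its leading end against the divider rail. I've handed the job in; signing off reports no verdict.

I tipped it by pushing the rim with both open fingers, and it fell over by itself. I then pushed the heel end wall with the fingers held parallel to the rail, which squared the crate up as it slid. At the rail the push force rose to 15–24 N, at the position I had predicted for a flush fit. I then backed the arm off clear of everything.

- **Flush:** in the top view, the two leading corners measured 0.8 and 1.9 mm from the rail face. The crate's sides read 3–5 mm short of true size in the same picture, so these gaps are good to a few millimetres.
- **Square:** the crate's edges were 0.2–0.8° off the rail's direction, within the 3° limit.
- **Bystanders:** comparing the first and last top views, none of the four had moved by even one pixel. The oil can, full crate and form matched almost perfectly. The wing nut matched less closely (0.92), which I put down to a change in shadow.
- **Speed at hand-in:** the last joint reading was 0.08 rad/s, just after the arm stopped, with the tool about 140 mm behind the crate and raised well above it.

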